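# Shut the access panel and lock its quarter-turn fastener

## Task

The instrument housing's top panel stands ajar. Push it fully shut with your fingertips, and only then set a fingertip in the slot of its round fastener and turn it clockwise, seen from above, as far as it goes, so that the panel is locked. Grip and lift nothing, do not raise the panel any further, and leave the things lying around the housing where they are.

Things in the scene. Friction and masses are not known exactly. Their poses are not given: they have to be found in the camera images.
- case: grey instrument housing 170 (x) x 240 (y) x 60 mm high without its panel, on a plywood work board 8 mm thick (290 x 480 mm) fixed to the desk. Origin: on the desk, under the housing's centre; its x axis points from its front (cooling slots, sockets; turned to the robot) to its back. Its top is the hinged panel
- panel (a joint): opening angle of the aluminium panel (165 x 240 x 4 mm) that is the housing's top, hinged at the housing's back top edge: 0 = shut flat (panel top 72 mm above the desk), grows as its front edge rises, at most 0.8. Starts partly open; the stiff hinge stays where it is left, and 2 to 6 N down near the front edge move it
- panel_left (a point): point on the panel's top face 15 mm behind its front edge, 90 mm to the left (+y of the housing) of its middle: bare panel, free for 25 mm and more to the side. Moves with the panel
- panel_right (a point): the same, 90 mm to the right (-y of the housing) of the middle
- cam (a joint): angle of the round quarter-turn fastener in the panel: 0 = unlocked, slot from the housing's front to its back; grows clockwise seen from above, to a stop at 1.571 = locked, slot along the housing's y. Starts at 0 to 0.25, stays where it is left, friction 0.1 N m. Below the panel its tongue goes under a catch in the housing's front wall, and passes only when the panel is fully shut
- cam_slot (a point): centre of the slot's floor, on the fastener's axis: with the panel shut, 25 mm before the housing's origin and 75 mm above the desk. x runs along the slot, z is the axis (up when shut); turns with the fastener. The head is a steel disc 88 mm across; one straight slot, 38 mm wide, 14 mm deep, runs right across its middle between two solid D-shaped cheeks
- collar_top (a point): point on the fastener's axis level with the top of the fixed grey collar round its head: collar 90 mm inside, 100 mm outside, as high as the head (89 mm above the desk with the panel shut). Only the slot's walls can be pushed to turn the fastener. Fixed to the panel
- screwdriver: screwdriver with a red handle, 160 mm long, 22 mm high, lying beside the housing; loose, not part of the job. Origin: centre of its underside
- primer_jar: paint jar with a black screw cap, 66 mm across, 70 mm high, standing beside the housing; loose, not part of the job. Origin: centre of its underside
- tweezers: metal tweezers, 119 mm long, 9 mm high, lying in front of the housing; loose, not part of the job. Origin: centre of its underside
- bench_block: wooden block, 70 x 125 x 20 mm, lying in front of the housing; loose, not part of the job. Origin: centre of its underside
- dish_2: shallow clear dish, 62 mm across, 10 mm high, beside the housing; loose, not part of the job. Origin: centre of its underside
- solder_reel: reel of solder, 86 x 62 x 35 mm, beside the housing; loose, not part of the job. Origin: centre of its underside

How it is judged:
By the outcome, as a careful person would: the job done as asked, in the order asked, and still so for the second after the job is handed in, with the robot touching nothing.
It also fails if it takes over 43 s, if anything falls off the work surface, if the arm or the gripper's body presses on something with over 40 N, if the wrist force passes 120 N, or if a joint passes its speed limit or range.

## Robot

A 6-joint arm with a two-finger parallel gripper is mounted at the origin on a cart in front of the work surface, level with it; the furniture and walls round the work are solid. World frame = base frame: x ahead of the robot, y to its left, z up, the work surface at z = 0. Lengths are in m, angles in degrees, forces in N, time in s.
With the tool pointing down it reaches from about 0.35 to 0.875 m from the base axis. Payload 4.2 kg.
Tool frame: the origin (TCP) lies between the finger pads; the fingertips stand 14 mm ahead of it and the grasp point (between the pads) lies 5 mm behind it; x points along the fingers, y is the direction in which the jaws open and shut, and the axes are right-handed (so a half turn about x gives the same grasp; the last joint's range is limited). The gripper opens to 87 mm and grips with 3 to 60 N. Pads are 19 mm wide; open, the fingers measure 117 mm over their backs; the gripper's body (75 mm by 190 mm) begins 51 mm behind the grasp point.
Start: joints at [-53.709, 22.042, 0.453, 0, -68.411, -14.817], TCP at [0.229, -0.582, 0.201] pointing down, gripper open.
Joint ranges: [-179.83, 179.83], [-69.29, 118.12], [-61.27, 80.66], [-181.25, 117.63], [-171.15, -9.14], [-177.46, 177.46]. Speed limits (degrees/s): [159.86, 159.86, 180, 180, 180, 180].

## Interface

Orientations are given as a 3x3 rotation matrix whose columns are the frame's x, y, z axes.
In Python, from station import r, imaging, job gives the robot as it stands. The module is installed in compiled form; this text tells all that it offers.
- The arm moves only by the tool apply_moves, never from a script. Its arguments are lists of equal length, an entry for each row: "xyz": the shift along the tool's x, y, z in m, a list of three; "twist": the turn about the tool's x in degrees; "claw": the opening, from 0 (shut) to 1 (fully open). A call has 1 to 12 rows; each row shifts and turns the pose as measured when the row begins, along the tool's axes as they then stand; what a row does not reach is not made up. A row lasts 1/10 s, in which the tool goes at most 50 mm and 8.59 degrees, less where a joint would pass 70% of its speed; a pose out of reach is approached as far as the arm can. A call is refused whole if a number of a shift passes 0.05 or a number of a turn 8.59, either way. A call with a gripper value outside its range is refused whole. The fingers move at their own pace and stop on an object; the grip force is fixed at half the most. Time passes only in rows, so rows that do not move let the fingers close. It gives the time, the measured TCP pose, the force and the opening at its end, in the units of the state.
- r.sense(): the state, without advancing time (a new reading comes with each control period).
- imaging.capture(name): name is "scene" or "top"; returns a dict with "pixels" (384x512x3 uint8, red, green, blue), "mtx" (3x3 intrinsics, pixels), "distortion" ([k1, k2, p1, p2, k3] as OpenCV has them; the pictures are not rectified), "view" (4x4, takes a point from world to camera coordinates). Camera axes: x right, y down, z forward; pixel columns grow to the right and rows downward; lengths in m; the calibration is good to about 2 mm. A picture is of the moment at which its call begins. There is no depth.
- job.finish_job(): hands the job in, once; it reports no verdict.
Trained networks look in a picture, given as the dict that the camera call returned (one of the last four; its "shot" number tells which), for a name from the list of things; names that differ only in an ending like _2 or _b are one class to them, and where a whole thing is asked for, a point or a joint stands for the part that bears it (a point fixed in the world has none). Each returns a list of dicts, best first, with "p" (0 to 1); they miss things now and then, are a little off and sometimes report something else, mostly with a low value. They report only what shows in the picture. A call takes as long as a camera call.
- imaging.regions_of(query, picture): "mask" (384x512 bool, what is visible of it) and "centre" ([column, row] in pixels, amid what is visible of it).
The state is a dict: "time_s": time; "joints": joint angles; "joint_velocities": joint speeds; "effort": joint torques, N m; "tcp_pos": TCP position; "ee_rot": TCP orientation; "wrist_force": force on the tool from outside, world axes, zero at the start; "moment": the same for the moment, N m; "gripper_width": opening from 0.0 (shut) to 1.0 (fully open).
Only numpy, scipy, OpenCV 4.12 (cv2) and the standard library are available. Lean on these libraries where they do the work, as an engineer would, in place of code of your own. Each camera call takes 0.05 s, during which the arm holds its last target.

## Working session

There is one attempt and no reset: what is moved stays moved. The work goes in short steps, Python scripts to look and compute and a tool call to move; the robot and the scene stay as the last step left them, time stands still between calls to the robot, and variables do not carry over. Pictures are saved under pics/ and viewed, and the job is handed in when it is done.

Besides the shell and the picture viewer there is one more tool, called after "Request:" in YAML: its name, and indented under it one key for each argument. apply_moves: Moves the arm, as the interface text tells. Its arguments: {"type":"object","properties":{"xyz":{"type":"array","items":{"type":"array","items":{"type":"number"}}},"twist":{"type":"array","items":{"type":"number"}},"claw":{"type":"array","items":{"type":"number"}}},"required":["xyz","twist","claw"]}

```bash
mkdir -p pics; python3 - <<'E'
from station import r, imaging, job
import cv2,pickle,numpy as np
s=r.sense(); print({k:np.round(v,3).tolist() for k,v in s.items()})
for n in("scene","top"):
    c=imaging.capture(n); pickle.dump(c,open(n+"0.pkl","wb"))
    cv2.imwrite(f"pics/{n}0.png",cv2.resize(c["pixels"][:,:,::-1],(800,600)))
    print(n,c["mtx"],c["distortion"],c["view"])
    for q in("case","panel","cam","cam_slot","collar_top","screwdriver","primer_jar","tweezers","bench_block","dish_2","solder_reel"):
        for d in imaging.regions_of(q,c)[:1]: print(q,d["p"],d["centre"],d["mask"].sum())
E
```

```text
{'time_s': 0.0, 'joints': [-53.71, 22.091, 0.378, -0.028, -68.413, -14.815], 'joint_velocities': [0.071, -0.075, 0.021, 0.052, -0.032, -0.069], 'effort': [0.001, -39.067, 18.741, 4.22, 0.011, -0.0], 'tcp_pos': [0.229, -0.581, 0.2], 'ee_rot': [[-0.001, -0.366, 0.931], [0.002, 0.931, 0.366], [-1.0, 0.002, -0.0]], 'wrist_force': [0.283, -0.261, 1.079], 'moment': [0.035, 0.029, 0.032], 'gripper_width': 1.002}
scene [[423.83207907   0.         256.1651081 ]
 [  0.         423.83207907 192.21667319]
 [  0.           0.           1.        ]] [-0.13835044  0.          0.          0.          0.        ] [[-0.73715992 -0.67538957  0.02107542  0.34520299]
 [-0.41549916  0.42846275 -0.8023591   0.31528685]
 [ 0.53287494 -0.60022379 -0.59646937  0.6730992 ]
 [ 0.          0.          0.          1.        ]]
case 0.9 [268.5, 250.4] 17592
panel 0.59 [255.9, 202.6] 3727
cam 0.58 [265.6, 192.4] 537
cam_slot 0.73 [266.9, 191.8] 565
collar_top 0.62 [260.7, 204.7] 3878
screwdriver 0.5 [324.6, 196.4] 105
primer_jar 0.32 [288.6, 281.1] 64
tweezers 0.53 [293.1, 278.3] 72
bench_block 0.88 [327.5, 229.3] 1349
dish_2 0.84 [228.0, 299.8] 747
solder_reel 0.67 [293.3, 166.3] 163
top [[483.66550072   0.         248.9800257 ]
 [  0.         483.66550072 197.68679764]
 [  0.           0.           1.        ]] [0.05091974 0.         0.         0.         0.        ] [[-0.00582666 -0.99956586 -0.02888168 -0.0298036 ]
 [-0.99129672  0.00957221 -0.1312981   0.54375217]
 [ 0.13151756  0.02786528 -0.99092213  0.98192266]
 [ 0.          0.          0.          1.        ]]
case 0.77 [252.9, 239.4] 26142
panel 0.71 [251.3, 214.3] 9429
cam 0.89 [249.0, 217.5] 1472
cam_slot 0.95 [247.1, 217.9] 1478
collar_top 0.75 [251.1, 213.6] 9362
screwdriver 0.72 [336.2, 226.0] 362
primer_jar 0.58 [164.7, 217.7] 1003
bench_block 0.84 [309.1, 274.7] 2075
dish_2 0.7 [167.0, 262.6] 646
solder_reel 0.88 [351.6, 174.8] 583
```

View pics/scene0.png

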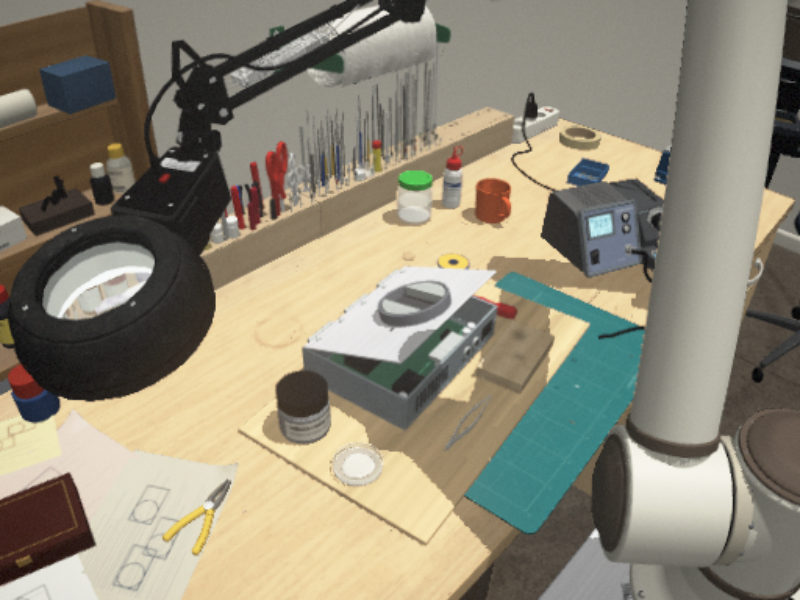

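View pics/top0.png

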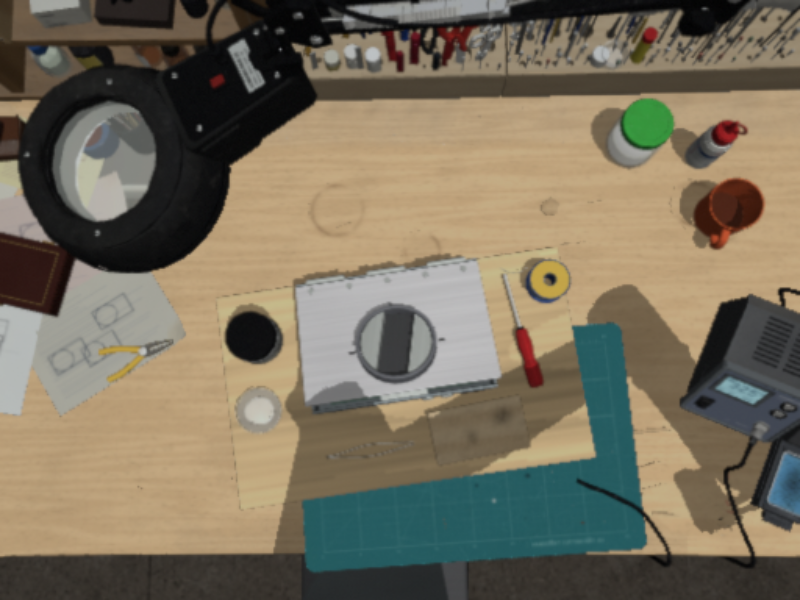

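The top view shows the panel with its back edge around (295–475, 285–260) and the fastener at about (395, 342), with the slot nearly front to back. The magnifier lamp is to the left. The next step is to zoom in for the pose fit.

```bash
python3 - <<'E'
import cv2,pickle
c=pickle.load(open("scene0.pkl","rb"))["pixels"][:,:,::-1]
cv2.imwrite("pics/sz.png",cv2.resize(c[160:280,185:345],(800,600),interpolation=cv2.INTER_CUBIC))
c=pickle.load(open("top0.pkl","rb"))["pixels"][:,:,::-1]
cv2.imwrite("pics/tz.png",cv2.resize(c[155:275,175:335],(800,600),interpolation=cv2.INTER_CUBIC))
E
```

```text
(no output)
```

View pics/sz.png

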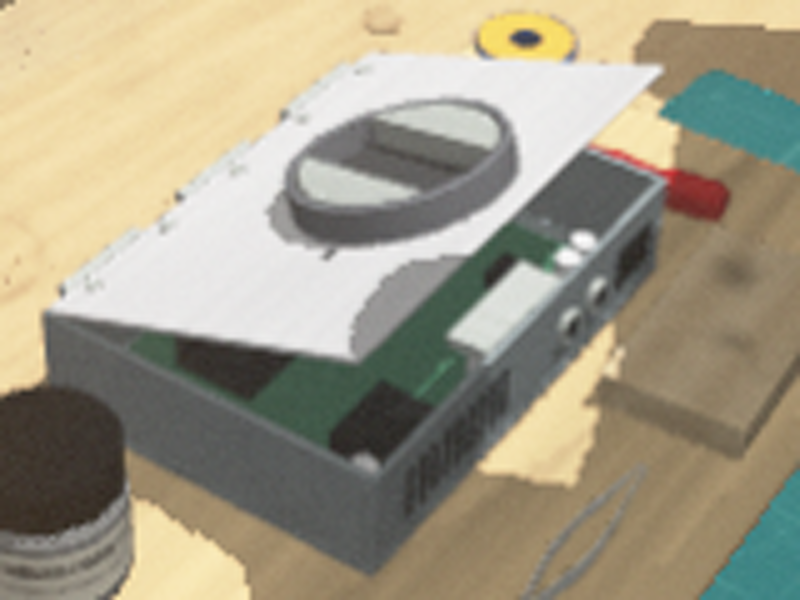

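View pics/tz.png

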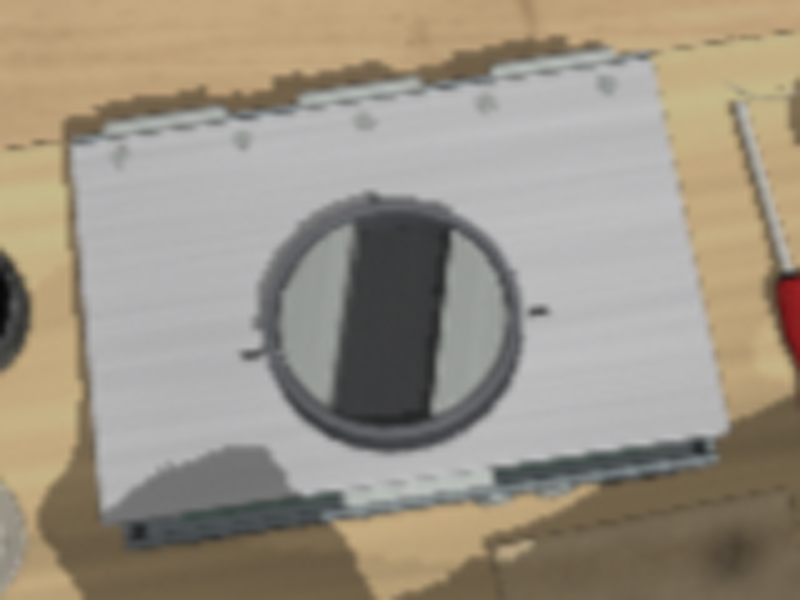

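```bash
cat > h.py <<'E'
import numpy as np,cv2,pickle
from scipy.optimize import least_squares
def proj(c,P):
    V=np.array(c["view"]); rv=cv2.Rodrigues(V[:3,:3])[0]
    return cv2.projectPoints(np.asarray(P,float).reshape(-1,3),rv,V[:3,3],np.array(c["mtx"]),np.array(c["distortion"],float))[0].reshape(-1,2)
XH,ZH=0.085,0.068
def panelpt(x,y,z,th,xh=XH,zh=ZH): # shut coords -> case coords
    dx=x-xh;dz=z-zh;c,s=np.cos(th),np.sin(th)
    return [xh+c*dx+s*dz, y, zh-s*dx+c*dz]
def world(P,x,y,yaw):
    P=np.asarray(P);c,s=np.cos(yaw),np.sin(yaw)
    return np.c_[x+c*P[:,0]-s*P[:,1],y+s*P[:,0]+c*P[:,1],P[:,2]]
E
python3 - <<'E'
from h import *
S=pickle.load(open("scene0.pkl","rb"));T=pickle.load(open("top0.pkl","rb"))
so=np.array([(372,572),(375,487),(662,182),(352,360),(662,68),(45,312)])/5+[185,160]
to=np.array([(103,523),(727,432),(70,140),(652,55),(128,548),(715,462)])/5+[175,155]
def f(p,full=False):
    x,y,a,th,xf=p
    pl=lambda X,Y,Z:panelpt(X,Y,Z,th)
    s=[(-.085,.12,.008),(-.085,.12,.068),(-.085,-.12,.068),pl(xf,.12,.07),pl(xf,-.12,.072),(.085,.12,.068)]
    t=[pl(xf,.12,.072),pl(xf,-.12,.072),pl(.085,.12,.072),pl(.085,-.12,.072),(-.085,.12,.068),(-.085,-.12,.068)]
    e=np.r_[proj(S,world(s,x,y,a))-so,proj(T,world(t,x,y,a))-to]
    return e if full else np.r_[e.ravel(),(xf+.08)/.001]
q=least_squares(f,[.55,-.03,.1,.3,-.08])
print(q.x,np.degrees(q.x[2:4]));print(np.round(f(q.x,True),1))
x,y,a,th,xf=q.x
# slot angle from top: slot edge ends; 
P=world([panelpt(-.025,0,.089,th),panelpt(-.065,.09,.072,th),panelpt(-.065,-.09,.072,th),(-.025,0,.075),(-.065,.09,.072),(-.065,-.09,.072)],x,y,a)
print(P.round(4))
np.save("fit.npy",q.x)
im=T["pixels"][:,:,::-1].copy()
im=cv2.resize(im[155:275,175:335],(800,600))
for ca,co in((0,(0,0,255)),(np.radians(0),(0,0,255)),(.1,(0,255,0)),(.2,(255,0,0))):
  for yy in(-.019,.019):
    L=[]
    for xx in(-.0397,.0397):
      c,s=np.cos(-ca),np.sin(-ca)
      L.append(panelpt(-.025+c*xx-s*yy,s*xx+c*yy,.089,th))
    u=((proj(T,world(L,x,y,a))-[175,155])*5).astype(int)
    cv2.line(im,tuple(map(int,u[0])),tuple(map(int,u[1])),co,1)
cv2.imwrite("pics/tz2.png",im)
E
```

```text
[ 0.50245378 -0.04330325  0.13798935  0.30610075 -0.08066799] [ 7.90620764 17.53828104]
[[-0.2  2.4]
 [ 0.  -1.9]
 [ 1.4 -1.7]
 [-0.3  0.8]
 [-1.2 -0.3]
 [-1.2 -0.9]
 [-0.1 -0.1]
 [ 0.6 -0.2]
 [-0.1 -0.6]
 [-0.  -0.8]
 [-0.6  1.7]
 [ 0.9  1.5]]
[[ 0.489  -0.0452  0.1212]
 [ 0.4338  0.038   0.117 ]
 [ 0.4586 -0.1403  0.117 ]
 [ 0.4777 -0.0467  0.075 ]
 [ 0.4257  0.0369  0.072 ]
 [ 0.4505 -0.1414  0.072 ]]
```

View pics/tz2.png

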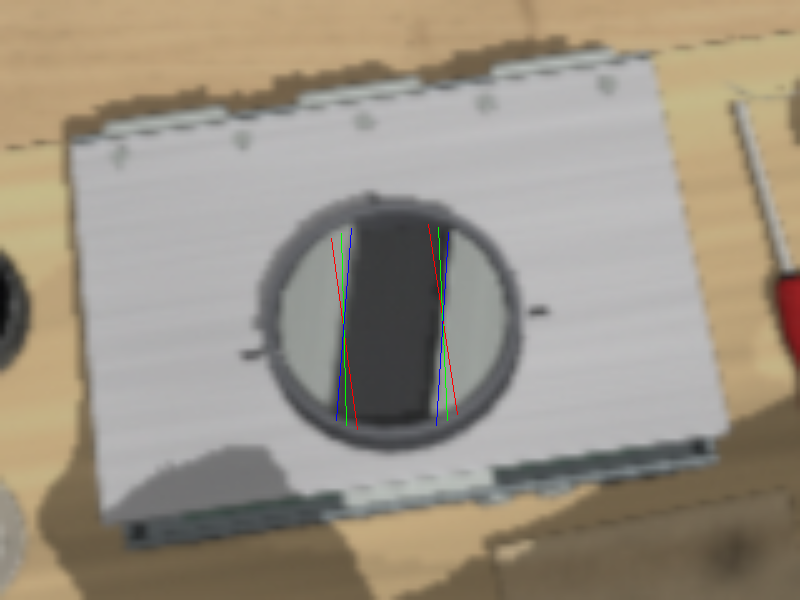

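```bash
python3 - <<'E'
from h import *
S=pickle.load(open("scene0.pkl","rb"));T=pickle.load(open("top0.pkl","rb"))
def ray(c,u):
    n=cv2.undistortPoints(np.array([[u]],float),np.array(c["mtx"]),np.array(c["distortion"],float)).ravel()
    V=np.array(c["view"]);R=V[:3,:3];return -R.T@V[:3,3],R.T@np.r_[n,1]
def tri(a,b):
    a=np.array(a)*.64;b=np.array(b)*.64
    o1,d1=ray(S,a);o2,d2=ray(T,b)
    t=np.linalg.lstsq(np.c_[d1,-d2],o2-o1,rcond=None)[0];p,q=o1+t[0]*d1,o2+t[1]*d2
    return ((p+q)/2).round(3),np.linalg.norm(p-q).round(3)
print("station corner",tri((585,275),(684,405)),tri((550,190),(750,298)))
print("lamp",tri((112,298),(125,170)),tri((215,290),(229,180)), tri((110,400),(140,270)))
E
```

```text
station corner (array([ 0.416, -0.426,  0.005]), np.float64(0.005)) (array([ 0.543, -0.478,  0.106]), np.float64(0.002))
lamp (array([0.692, 0.272, 0.184]), np.float64(0.001)) (array([0.682, 0.15 , 0.141]), np.float64(0.025)) (array([0.608, 0.31 , 0.092]), np.float64(0.059))
```

Request:
apply_moves:
  xyz:
    - [-0.02, 0, 0]
    - [-0.02, 0, 0]
    - [-0.01, 0.02, 0.02]
    - [0, 0.0273, 0.0307]
    - [0, 0.0273, 0.0307]
    - [0, 0.0273, 0.0307]
    - [0, 0.0273, 0.0307]
    - [0, 0.0273, 0.0307]
    - [0, 0.0273, 0.0307]
    - [0, 0.0273, 0.0307]
    - [0, 0.0273, 0.0307]
    - [0, 0.0273, 0.0307]
  twist: [0, 0, 0, 0, 0, 0, 0, 0, 0, 0, 0, 0]
  claw: [0, 0, 0, 0, 0, 0, 0, 0, 0, 0, 0, 0]

```text
time_s: 2.4
tcp_pos: [0.4123, -0.2177, 0.2526]
ee_rot: [[0.003, -0.357, 0.934], [-0.001, 0.934, 0.357], [-1.0, -0.002, 0.003]]
wrist_force: [0.5, -0.1, 0.4]
gripper_width: 0.032
```

Request:
apply_moves:
  xyz:
    - [0, 0.029, 0.032]
    - [0, 0.029, 0.032]
    - [0.03, 0, 0]
    - [0.03, 0, 0]
    - [0.02, 0, 0]
    - [0, 0, 0]
  twist: [0, 0, 0, 0, 0, 0]
  claw: [0, 0, 0, 0, 0, 0]

```text
time_s: 3.0
tcp_pos: [0.4572, -0.1316, 0.1733]
ee_rot: [[0.013, -0.367, 0.93], [-0.001, 0.93, 0.367], [-1.0, -0.005, 0.011]]
wrist_force: [-1.0, 0.6, -0.4]
gripper_width: 0.006
```

```bash
python3 - <<'E'
from station import imaging
import cv2
c=imaging.capture("scene");cv2.imwrite("pics/s1.png",cv2.resize(c["pixels"][80:280,185:425,::-1],(720,600)))
E
```

```text
(no output)
```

View pics/s1.png

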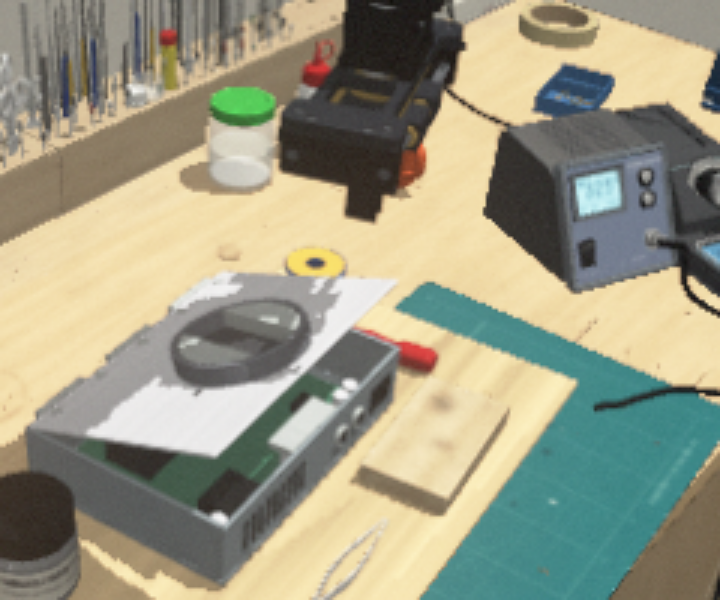

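The fingertip is above the panel's right front corner, with its tip at crop (365, 215) and the panel corner at (395, 285). Now I'll lower and push.

Request:
apply_moves:
  xyz:
    - [0.015, -0.006, -0.008]
    - [0.012, 0, 0]
    - [0.008, 0, 0]
    - [0.008, 0, 0]
    - [0.008, 0, 0]
    - [0.008, 0, 0]
  twist: [0, 0, 0, 0, 0, 0]
  claw: [0, 0, 0, 0, 0, 0]

```text
time_s: 3.65
tcp_pos: [0.4607, -0.1421, 0.1218]
ee_rot: [[0.033, -0.368, 0.929], [-0.003, 0.93, 0.368], [-0.999, -0.015, 0.029]]
wrist_force: [-0.2, 0.1, -0.5]
gripper_width: 0.002
```

```bash
python3 - <<'E'
from station import imaging,r
import cv2,numpy as np
s=r.sense();print(s["tcp_pos"],s["wrist_force"],s["moment"],s["joints"],np.round(s["ee_rot"],3).tolist())
c=imaging.capture("scene");cv2.imwrite("pics/s2.png",cv2.resize(c["pixels"][120:240,185:345,::-1],(800,600)))
E
```

```text
[ 0.46069121 -0.14213629  0.12181274] [-0.20440724  0.12657163 -0.46443841] [ 0.00459559  0.0991948  -0.02932399] [  2.40922774  11.69623925 -27.14914285   0.36360145 -49.29836409
 -71.03583014] [[0.033, -0.368, 0.929], [-0.003, 0.93, 0.368], [-0.999, -0.015, 0.029]]
```

View pics/s2.png

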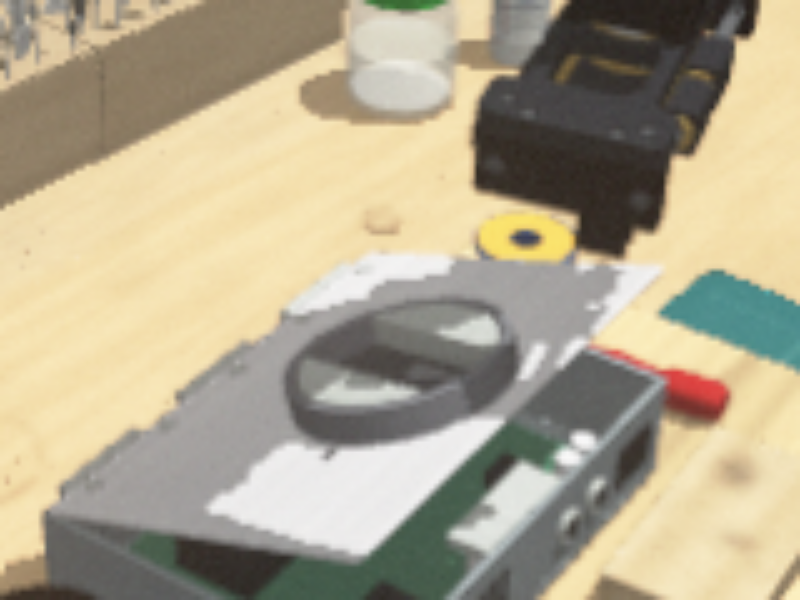

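```bash
python3 - <<'E'
from h import *
S=pickle.load(open("scene0.pkl","rb"))
x,y,a,th,xf=np.load("fit.npy")
print(x,y,a)
tip=np.array([[.4612,-.1422,.1078]])
g=lambda P:((proj(S,P)-[185,120])*5).round()
print("tip",g(tip))
print("panel pt",g(world([panelpt(-.065,-.09,.072,th),panelpt(-.055,-.09,.072,th),panelpt(-.08,-.12,.072,th),panelpt(.085,-.12,.072,th)],x,y,a)))
c,s=np.cos(a),np.sin(a);d=tip[0,:2]-[x,y];print("case",c*d[0]+s*d[1],-s*d[0]+c*d[1])
E
```

```text
0.502453782287103 -0.043303250814038706 0.13798935472232518
tip [[589. 308.]]
panel pt [[593. 295.]
 [573. 293.]
 [654. 266.]
 [361. 244.]]
case -0.05446507906685949 -0.09228215816062915
```

```bash
python3 - <<'E'
from h import *
S=pickle.load(open("scene0.pkl","rb"))
print("s1 tip",((proj(S,[[.459,-.132,.159]])-[185,80])*3), "z+.027",((proj(S,[[.459,-.132,.186]])-[185,80])*3))
from station import imaging,r
s=r.sense();R=np.array(s["ee_rot"]);p=np.array(s["tcp_pos"]);print(p)
for nm in("scene","top"):
  c=imaging.capture(nm);im=c["pixels"][:,:,::-1].copy()
  o,sz=((185,100),(160,120)) if nm=="scene" else ((215,155),(160,120))
  im=cv2.resize(im[o[1]:o[1]+sz[1],o[0]:o[0]+sz[0]],(800,600))
  for X in(.014,0,-.056):
    for Y,Z in((-.015,-.0095),(.015,-.0095),(.015,.0095),(-.015,.0095)):
      u=((proj(c,[p+R@[X,Y,Z]])[0]-o)*5).astype(int)
      cv2.circle(im,tuple(map(int,u)),3,{.014:(0,0,255),0:(0,255,0),-.056:(255,0,0)}[X],-1)
  cv2.imwrite(f"pics/{nm}3.png",im)
E
```

```text
s1 tip [[353.20993602 252.89151394]] z+.027 [[356.47241046 220.42428707]]
[ 0.45965084 -0.14199558  0.12034268]
```

View pics/scene3.png

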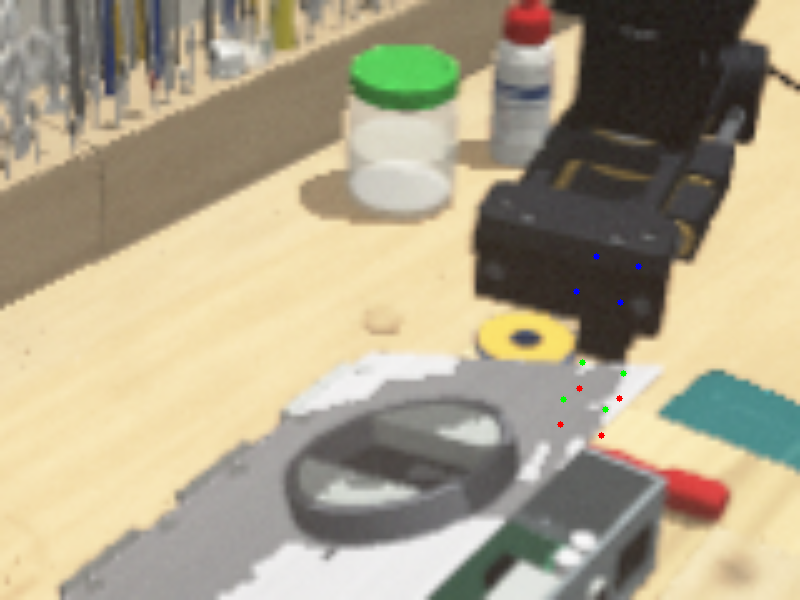

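View pics/top3.png

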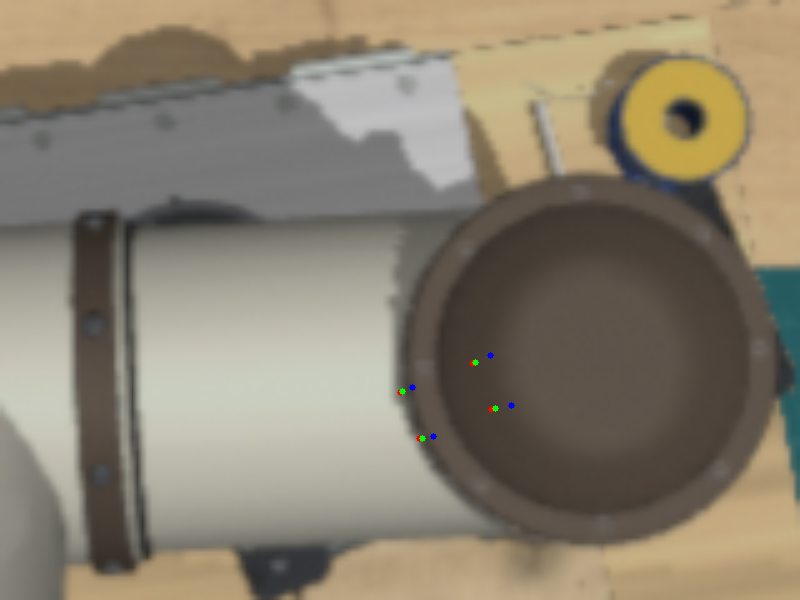

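```bash
python3 - <<'E'
from h import *
from station import imaging,r
s=r.sense();R=np.array(s["ee_rot"]);p=np.array(s["tcp_pos"]);print(p,s["wrist_force"])
c=imaging.capture("scene");im=c["pixels"][:,:,::-1].copy()
o=(255,50);im=cv2.resize(im[o[1]:o[1]+150,o[0]:o[0]+200],(800,600),interpolation=cv2.INTER_CUBIC)
raw=im.copy()
def pt(X,Y,Z): return tuple(map(int,(proj(c,[p+R@[X,Y,Z]])[0]-o)*4))
for hy,hz,col in((.095,.0375,(255,0,0)),(.0375,.095,(0,255,255))):
  q=[pt(-.056,a,b) for a,b in((-hy,-hz),(hy,-hz),(hy,hz),(-hy,hz))]
  for i in range(4): cv2.line(im,q[i],q[(i+1)%4],col,1)
cv2.line(im,pt(.014,0,0),pt(-.25,0,0),(0,0,255),1)
cv2.imwrite("pics/g4.png",im)
E
```

```text
[ 0.45991964 -0.14208308  0.1213497 ] [-0.3851682   0.158243   -0.08256766]
```

View pics/g4.png

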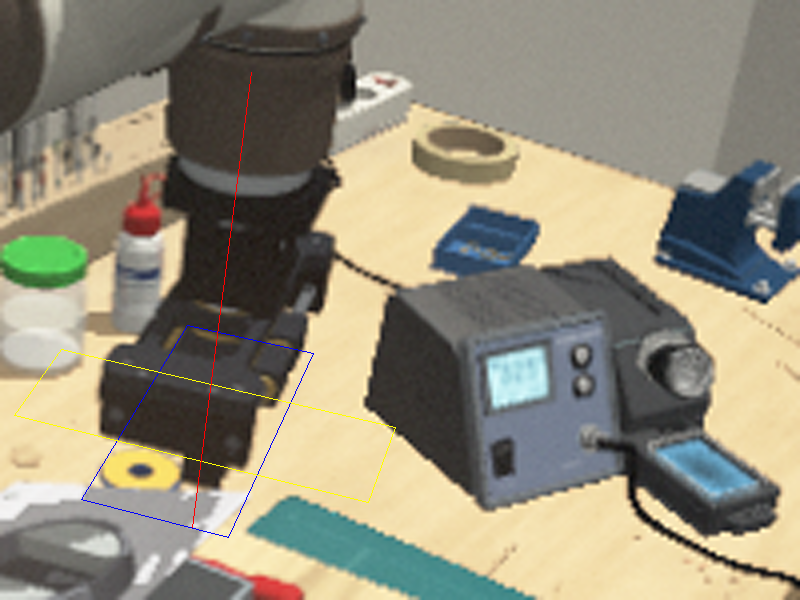

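Axis check: the projected tool axis goes through the gripper. The visible tip, near (200, 485), is about 24 mm short of the predicted (193, 527), and the panel hasn't moved. So the closed tips sit higher than nominal, and I'll descend by feel.

Request:
apply_moves:
  xyz:
    - [0.004, 0.003, -0.008]
    - [0.006, 0, 0]
    - [0.006, 0, 0]
    - [0.006, 0, 0]
  twist: [0, 0, 0, 0]
  claw: [0, 0, 0, 0]

```text
time_s: 4.25
tcp_pos: [0.4522, -0.1424, 0.0995]
ee_rot: [[0.034, -0.368, 0.929], [-0.004, 0.93, 0.369], [-0.999, -0.016, 0.03]]
wrist_force: [-1.5, -1.0, 1.9]
gripper_width: 0.006
```

```bash
cat > snap.py <<'E'
from station import imaging,r
import cv2,numpy as np,sys
s=r.sense();print(np.round(s["time_s"],2),s["tcp_pos"].round(4) if hasattr(s["tcp_pos"],'round') else s["tcp_pos"],np.round(s["wrist_force"],1),np.round(s["joints"],1))
n=sys.argv[1];c=imaging.capture("scene");cv2.imwrite(f"pics/{n}.png",cv2.resize(c["pixels"][130:280,185:385,::-1],(800,600),interpolation=cv2.INTER_CUBIC))
E
python3 snap.py s5
```

```text
4.25 [ 0.4522 -0.1424  0.0995] [-1.5 -1.   1.9] [  2.4  12.6 -29.9   0.4 -45.6 -71.1]
```

View pics/s5.png

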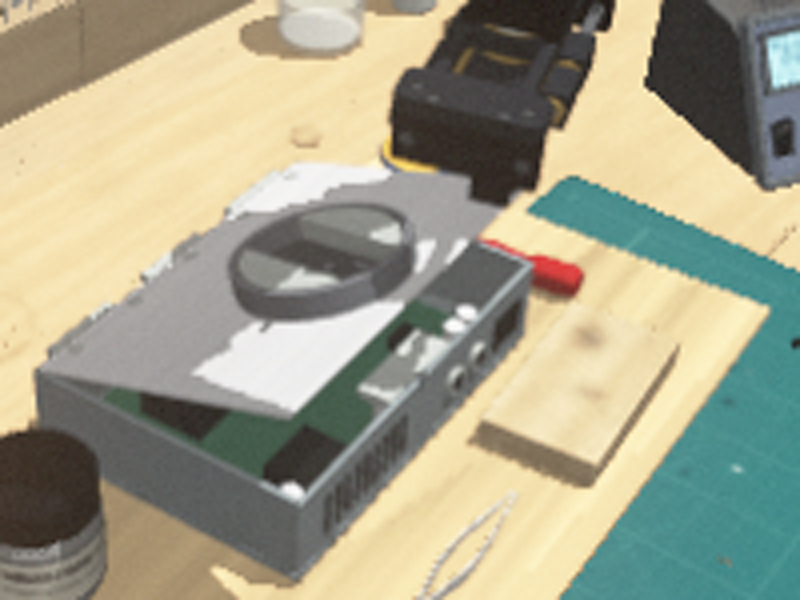

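```bash
python3 - <<'E'
from h import *
S=pickle.load(open("scene0.pkl","rb"));x,y,a,th,xf=np.load("fit.npy")
V=np.array(S["view"]);R=V[:3,:3];o=-R.T@V[:3,3]
for px in((478,183),(478,195),(505,205),(520,200)):
  u=np.array(px)/4+[185,130]
  n=cv2.undistortPoints(np.array([[u]]),np.array(S["mtx"]),np.array(S["distortion"])).ravel();d=R.T@np.r_[n,1]
  for z in(.108,.115,.085):
    w=o+d*(z-o[2])/d[2];e=w[:2]-[x,y];c,s=np.cos(a),np.sin(a);print(px,z,w.round(3),"case",(c*e[0]+s*e[1]).round(3),(-s*e[0]+c*e[1]).round(3))
tip=[.4527,-.1425,.0855];print(proj(S,[tip])*4-np.array([185,130])*4)
for t in(.2,.25,.28,.306):print(t,(proj(S,world([panelpt(xf,.12,.07,t),panelpt(xf,-.12,.072,t)],x,y,a))-[185,130])*4)
E
```

```text
(478, 183) 0.108 [ 0.472 -0.163  0.108] case -0.047 -0.114
(478, 183) 0.115 [ 0.466 -0.154  0.115] case -0.051 -0.105
(478, 183) 0.085 [ 0.491 -0.191  0.085] case -0.032 -0.145
(478, 195) 0.108 [ 0.465 -0.153  0.108] case -0.052 -0.104
(478, 195) 0.115 [ 0.459 -0.145  0.115] case -0.057 -0.095
(478, 195) 0.085 [ 0.484 -0.181  0.085] case -0.038 -0.134
(505, 205) 0.108 [ 0.448 -0.156  0.108] case -0.069 -0.104
(505, 205) 0.115 [ 0.443 -0.148  0.115] case -0.074 -0.095
(505, 205) 0.085 [ 0.466 -0.184  0.085] case -0.055 -0.135
(520, 200) 0.108 [ 0.445 -0.166  0.108] case -0.074 -0.114
(520, 200) 0.115 [ 0.439 -0.157  0.115] case -0.078 -0.104
(520, 200) 0.085 [ 0.463 -0.194  0.085] case -0.06 -0.144
[[480.0056848  244.46659683]]
0.2 [[287.80359912 442.14067792]
 [529.03337173 200.96121142]]
0.25 [[284.74184703 427.79008708]
 [527.32773017 187.97540745]]
0.28 [[282.54581451 419.02105002]
 [525.98307687 180.0960588 ]]
0.306 [[280.42503902 411.33436248]
 [524.62261552 173.22245428]]
```

Contact is made: the finger's bottom is at (478–520, 183–205), about (-65, -97) mm in case coordinates and z ≈ 113 mm. The panel has started to move, θ ≈ 0.285. I'll continue pushing.

Request:
apply_moves:
  xyz:
    - [0.007, 0, 0]
    - [0.007, 0, -0.001]
    - [0.007, 0, -0.001]
    - [0.007, 0, -0.001]
    - [0.006, 0, 0]
  twist: [0, 0, 0, 0, 0]
  claw: [0, 0, 0, 0, 0]

```text
time_s: 4.8
tcp_pos: [0.4501, -0.1437, 0.0618]
ee_rot: [[0.032, -0.368, 0.929], [-0.004, 0.93, 0.369], [-0.999, -0.015, 0.029]]
wrist_force: [-0.9, -0.3, 1.5]
gripper_width: 0.002
```

```bash
python3 snap.py s6
```

```text
4.8 [ 0.4501 -0.1437  0.0618] [-0.9 -0.3  1.5] [  2.3  15.7 -32.7   0.4 -39.8 -71. ]
```

View pics/s6.png

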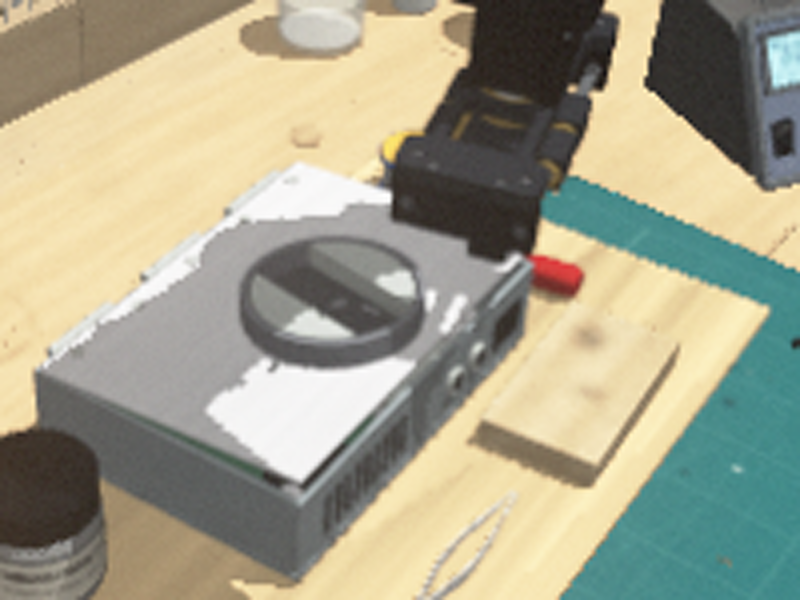

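The panel is almost shut, with a slight gap left at the front-left corner near (290, 480). I'll continue until the force rises.

Request:
apply_moves:
  xyz:
    - [0.004, 0, 0]
    - [0.003, 0, 0]
  twist: [0, 0]
  claw: [0, 0]

```text
time_s: 5.05
tcp_pos: [0.45, -0.1438, 0.0533]
ee_rot: [[0.031, -0.368, 0.929], [-0.004, 0.93, 0.369], [-1.0, -0.015, 0.027]]
wrist_force: [-1.1, 0.1, 1.4]
gripper_width: 0.008
```

Request:
apply_moves:
  xyz:
    - [0.002, 0, 0]
    - [0.002, 0, 0]
  twist: [0, 0]
  claw: [0, 0]

```text
time_s: 5.25
tcp_pos: [0.45, -0.1439, 0.0503]
ee_rot: [[0.029, -0.369, 0.929], [-0.004, 0.929, 0.369], [-1.0, -0.015, 0.026]]
wrist_force: [-7.9, 5.7, 27.4]
gripper_width: 0.009
```

```bash
python3 snap.py s7
```

```text
5.25 [ 0.45   -0.1439  0.0503] [-7.9  5.7 27.4] [  2.3  16.8 -33.4   0.5 -38.2 -71. ]
```

View pics/s7.png

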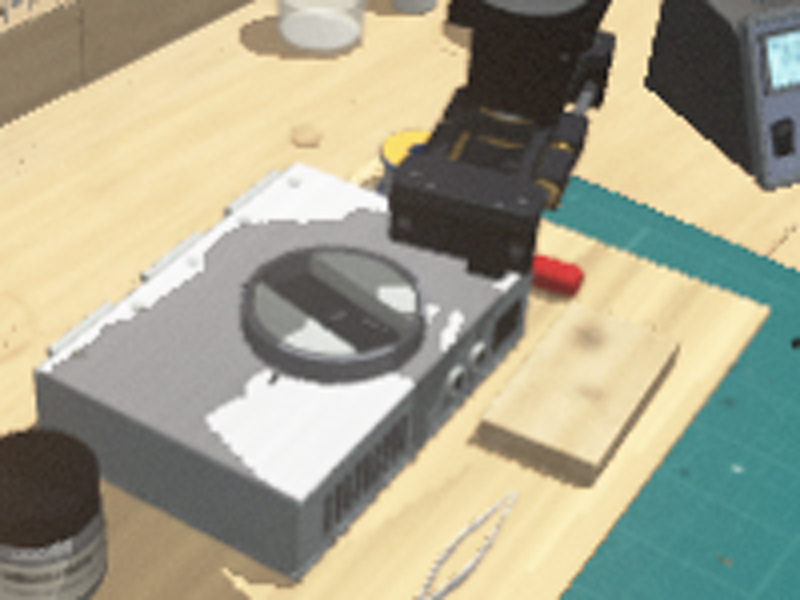

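The panel looks flat and the contact force jumped to 27 N at the stop. Now I'll lift, turn the jaws along the slot and half-open them.

Request:
apply_moves:
  xyz:
    - [-0.02, 0, 0]
    - [-0.03, 0, 0]
    - [-0.04, 0, 0]
    - [-0.04, 0, 0]
    - [-0.02, 0.02, 0]
    - [0, 0.02, 0.01]
    - [0, 0.02, 0.01]
    - [0, 0, 0]
    - [0, 0, 0]
    - [0, 0, 0]
    - [0, 0, 0]
    - [0, 0, 0]
  twist: [0, 0, 0, 0, 0, 0, 0, -8.5, -8.5, -8.5, -8.5, -8.5]
  claw: [0, 0, 0, 0, 0.5, 0.5, 0.5, 0.5, 0.5, 0.5, 0.5, 0.5]

```text
time_s: 6.5
tcp_pos: [0.4458, -0.0758, 0.2087]
ee_rot: [[0.045, -0.903, 0.428], [0.0, 0.428, 0.904], [-0.999, -0.041, 0.02]]
wrist_force: [0.2, 0.1, -0.3]
gripper_width: 0.491
```

Request:
apply_moves:
  xyz:
    - [0, 0, 0]
    - [0, 0, 0]
    - [0, 0, 0]
  twist: [-8.5, -8.5, -8.5]
  claw: [0.5, 0.5, 0.5]

```text
time_s: 6.8
tcp_pos: [0.4465, -0.0753, 0.2086]
ee_rot: [[0.047, -0.999, -0.007], [0.001, -0.007, 1.0], [-0.999, -0.047, 0.001]]
wrist_force: [-0.2, 0.5, 0.7]
gripper_width: 0.498
```

```bash
python3 - <<'E'
from h import *
from station import imaging,r
s=r.sense();print(s["time_s"],s["tcp_pos"],np.round(s["ee_rot"],3).tolist(),np.round(s["joints"],1),s["gripper_width"])
for n,o in(("scene",(185,80)),("top",(150,120))):
  c=imaging.capture(n);pickle.dump(c,open(n+"8.pkl","wb"))
  k=4
  cv2.imwrite(f"pics/{n}8.png",cv2.resize(c["pixels"][o[1]:o[1]+150,o[0]:o[0]+200,::-1],(800,600),interpolation=cv2.INTER_CUBIC))
E
```

```text
6.8 [ 0.446458   -0.07527403  0.2085906 ] [[0.047, -0.999, -0.007], [0.001, -0.007, 1.0], [-0.999, -0.047, 0.001]] [ 11.5   3.  -23.7   0.5 -60.6 -11.3] 0.4977197700088122
```

View pics/scene8.png

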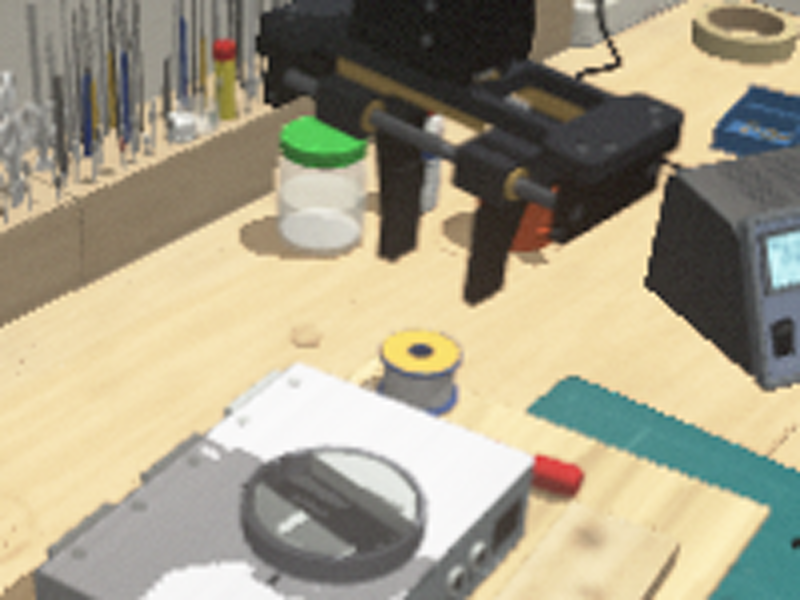

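View pics/top8.png

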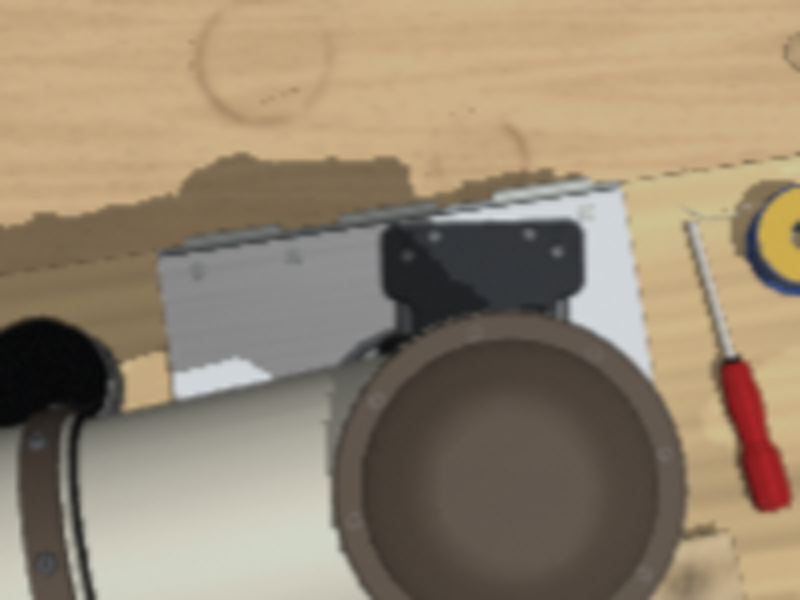

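```bash
python3 - <<'E'
from h import *
c=pickle.load(open("scene8.pkl","rb"))
p=np.array([.446458,-.075274,.20859]);R=np.array([[0.047,-0.999,-0.007],[0.001,-0.007,1.0],[-0.999,-0.047,0.001]])
o=np.array((185,80))
im=cv2.resize(c["pixels"][80:230,185:385,::-1],(800,600),interpolation=cv2.INTER_CUBIC)
h=.4977*.087/2
for L,col in((.014,(0,0,255)),(-.010,(0,255,0)),(-.022,(255,0,0))):
  for sg in(-1,1):
    q=[tuple(map(int,(proj(c,[p+R@[L,sg*Y,Z]])[0]-o)*4)) for Y,Z in((h,-.0095),(h+.015,-.0095),(h+.015,.0095),(h,.0095))]
    for i in range(4):cv2.line(im,q[i],q[(i+1)%4],col,1)
cv2.imwrite("pics/s8b.png",im[0:450])
E
```

```text
(no output)
```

View pics/s8b.png

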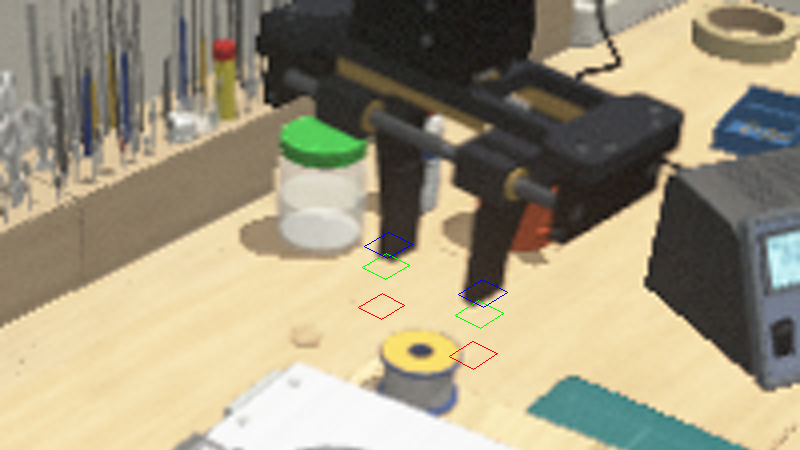

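The tips fit about 20 mm behind the reported TCP (blue squares), which agrees with the force contact (−21.7 mm). I'll use tip z = TCP z + 0.0215. Next is the slot position with the panel shut.

```bash
python3 - <<'E'
from h import *
c=pickle.load(open("scene8.pkl","rb"));x,y,a,th,xf=np.load("fit.npy")
o=np.array((235,180));k=8
im=cv2.resize(c["pixels"][180:230,235:300,::-1],None,fx=12,fy=12,interpolation=cv2.INTER_CUBIC)
def dr(P,col):
  u=((proj(c,world(P,x,y,a))-o+.5)*12).astype(int);cv2.polylines(im,[u.reshape(-1,1,2)],False,col,1)
t=np.linspace(0,2*np.pi,60)
dr(np.c_[-.025+.05*np.cos(t),.05*np.sin(t),0*t+.089],(0,255,255))
dr(np.c_[-.025+.044*np.cos(t),.044*np.sin(t),0*t+.089],(0,255,255))
for ca,col in((.1,(0,0,255)),(.2,(0,255,0)),(.3,(255,0,0))):
  for yy in(-.019,.019):
    C,s=np.cos(-ca),np.sin(-ca)
    dr([(-.025+C*xx-s*yy,s*xx+C*yy,.089) for xx in(-.0397,.0397)],col)
cv2.imwrite("pics/slot8.png",im)
E
```

```text
(no output)
```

View pics/slot8.png

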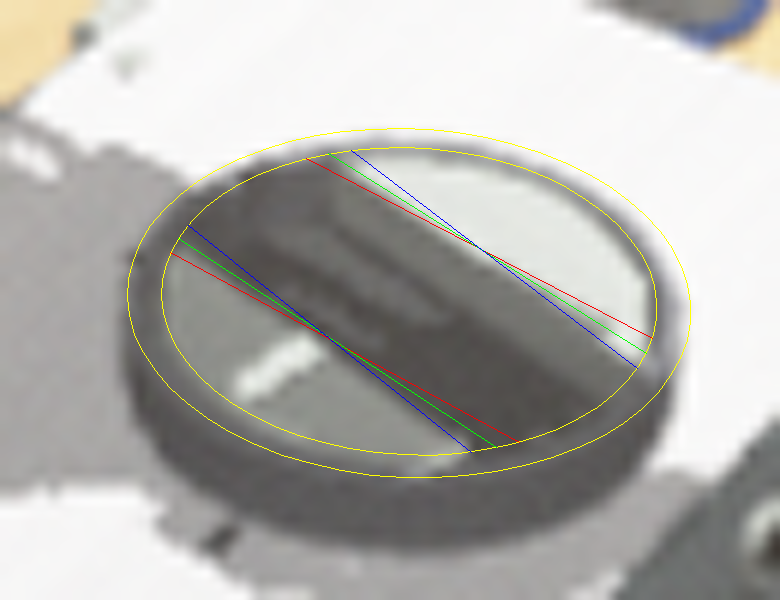

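Request:
apply_moves:
  xyz:
    - [0, -0.015, 0.015]
    - [0, -0.0155, 0.015]
    - [0, 0, 0]
    - [0.03, 0.0014, 0]
    - [0.03, 0.0014, 0]
    - [0.025, 0.0012, 0]
    - [0.015, 0.0007, 0]
    - [0, 0, 0]
  twist: [5.1, 0, 0, 0, 0, 0, 0, 0]
  claw: [0.5, 0.5, 0.5, 0.5, 0.5, 0.5, 0.5, 0.5]

```text
time_s: 7.7
tcp_pos: [0.4791, -0.0458, 0.108]
ee_rot: [[0.053, -0.992, 0.117], [0.003, 0.117, 0.993], [-0.999, -0.052, 0.009]]
wrist_force: [0.2, -0.7, 0.5]
gripper_width: 0.501
```

```bash
cat > ov.py <<'E'
from h import *
from station import imaging,r
import sys
s=r.sense();p=np.array(s["tcp_pos"]);R=np.array(s["ee_rot"]);print(s["time_s"],p.round(4),R.round(3).tolist(),np.round(s["wrist_force"],1),np.round(s["joints"],1),s["gripper_width"])
c=imaging.capture("scene");o=np.array((210,150));k=8
im=cv2.resize(c["pixels"][150:225,210:310,::-1],None,fx=8,fy=8,interpolation=cv2.INTER_CUBIC)
cv2.imwrite(f"pics/{sys.argv[1]}.png",im)
h=s["gripper_width"]*.087/2
for sg in(-1,1):
    q=((proj(c,[p+R@[-.0215,sg*Y,Z] for Y,Z in((h,-.0095),(h+.015,-.0095),(h+.015,.0095),(h,.0095))])-o+.5)*8).astype(int)
    cv2.polylines(im,[q.reshape(-1,1,2)],True,(0,0,255),1)
x,y,a,th,xf=np.load("fit.npy")
t=np.linspace(0,2*np.pi,60)
u=((proj(c,world(np.c_[-.025+.044*np.cos(t),.044*np.sin(t),0*t+.089],x,y,a))-o+.5)*8).astype(int);cv2.polylines(im,[u.reshape(-1,1,2)],False,(0,255,255),1)
cv2.imwrite(f"pics/{sys.argv[1]}o.png",im)
E
python3 ov.py s9
```

```text
7.7 [ 0.4791 -0.0458  0.108 ] [[0.053, -0.992, 0.117], [0.003, 0.117, 0.993], [-0.999, -0.052, 0.009]] [ 0.2 -0.7  0.5] [ 14.3  12.  -29.3   0.8 -45.7 -21.6] 0.500731560499495
```

View pics/s9o.png

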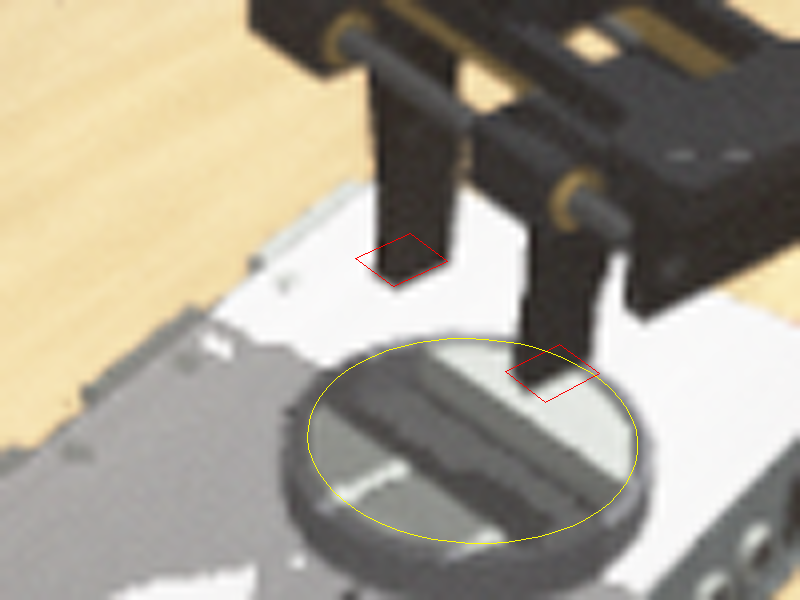

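Request:
apply_moves:
  xyz:
    - [0.015, 0.0025, 0]
    - [0.012, 0.0015, 0]
    - [0, 0, 0]
  twist: [-2, 0, 0]
  claw: [0.5, 0.5, 0.5]

```text
time_s: 8.05
tcp_pos: [0.4799, -0.0453, 0.085]
ee_rot: [[0.062, -0.995, 0.083], [0.004, 0.084, 0.996], [-0.998, -0.061, 0.01]]
wrist_force: [0.7, 0.1, 0.3]
gripper_width: 0.5
```

```bash
python3 ov.py s10
```

```text
8.05 [ 0.4799 -0.0453  0.085 ] [[0.062, -0.995, 0.083], [0.004, 0.084, 0.996], [-0.998, -0.061, 0.01]] [0.7 0.1 0.3] [ 14.4  13.7 -31.4   1.  -41.4 -19.9] 0.5004072671181983
```

View pics/s10o.png

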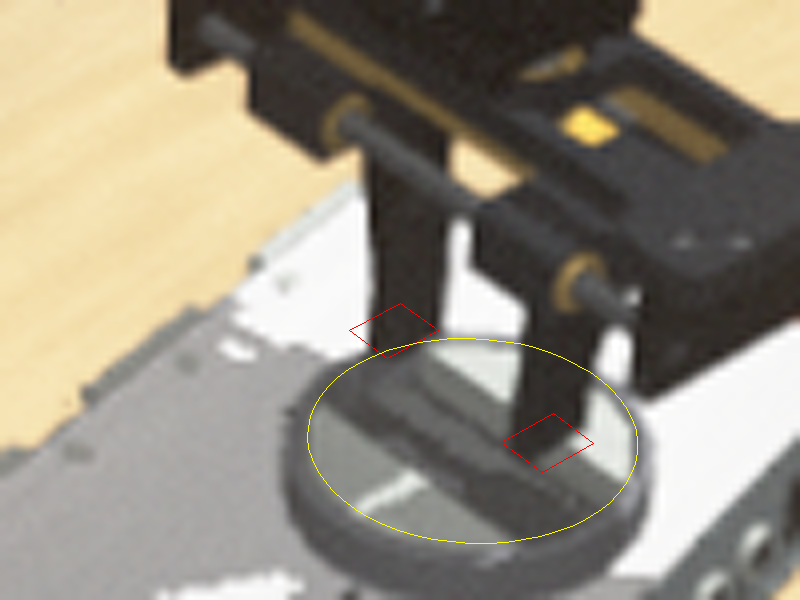

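Request:
apply_moves:
  xyz:
    - [0.01, 0.003, 0]
    - [0.009, 0.002, 0]
    - [0.004, 0.001, 0]
    - [0, 0, 0]
  twist: [0, 0, 0, 0]
  claw: [0.5, 0.5, 0.5, 0.5]

```text
time_s: 8.5
tcp_pos: [0.4779, -0.0443, 0.0637]
ee_rot: [[0.07, -0.994, 0.084], [0.006, 0.084, 0.996], [-0.998, -0.069, 0.011]]
wrist_force: [0.7, 0.9, -0.5]
gripper_width: 0.5
```

```bash
python3 ov.py s11
```

```text
8.5 [ 0.4779 -0.0443  0.0637] [[0.07, -0.994, 0.084], [0.006, 0.084, 0.996], [-0.998, -0.069, 0.011]] [ 0.7  0.9 -0.5] [ 14.7  15.1 -33.5   1.2 -37.4 -20.4] 0.4996262228119157
```

View pics/s11o.png

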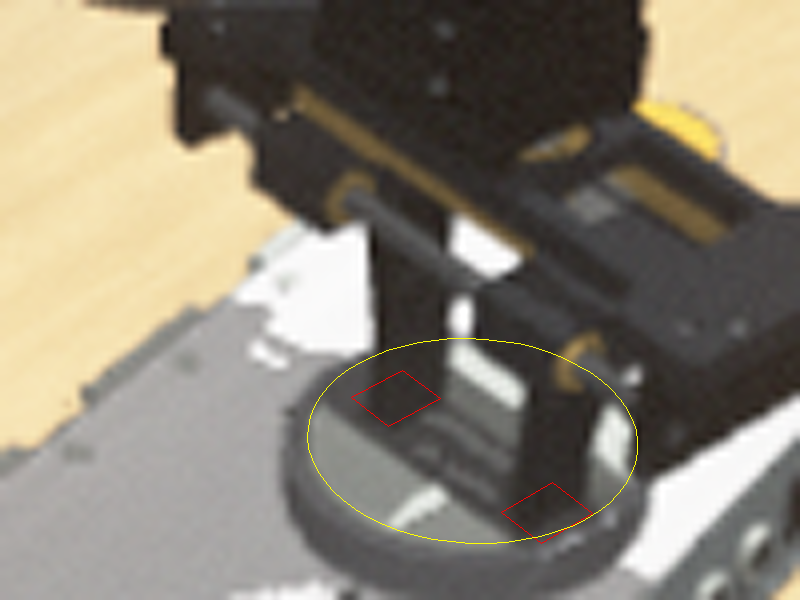

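The fingers are seen inside the slot. I'll go 5 mm deeper, then start turning clockwise (positive twist).

Request:
apply_moves:
  xyz:
    - [0.005, 0.0015, 0]
    - [0, 0, 0]
    - [0, 0, 0]
    - [0, 0, 0]
    - [0, 0, 0]
    - [0, 0, 0]
  twist: [0, 0, 8, 8, 8, 8]
  claw: [0.5, 0.5, 0.5, 0.5, 0.5, 0.5]

```text
time_s: 9.15
tcp_pos: [0.4767, -0.0443, 0.0586]
ee_rot: [[0.069, -0.787, 0.614], [0.005, 0.615, 0.788], [-0.998, -0.052, 0.046]]
wrist_force: [-0.5, 6.1, 1.6]
gripper_width: 0.5
```

```bash
python3 ov.py s12
```

```text
9.15 [ 0.4767 -0.0443  0.0586] [[0.069, -0.787, 0.614], [0.005, 0.615, 0.788], [-0.998, -0.052, 0.046]] [-0.5  6.1  1.6] [ 14.7  15.5 -34.    1.2 -36.5 -53.7] 0.49956877792222565
```

View pics/s12o.png

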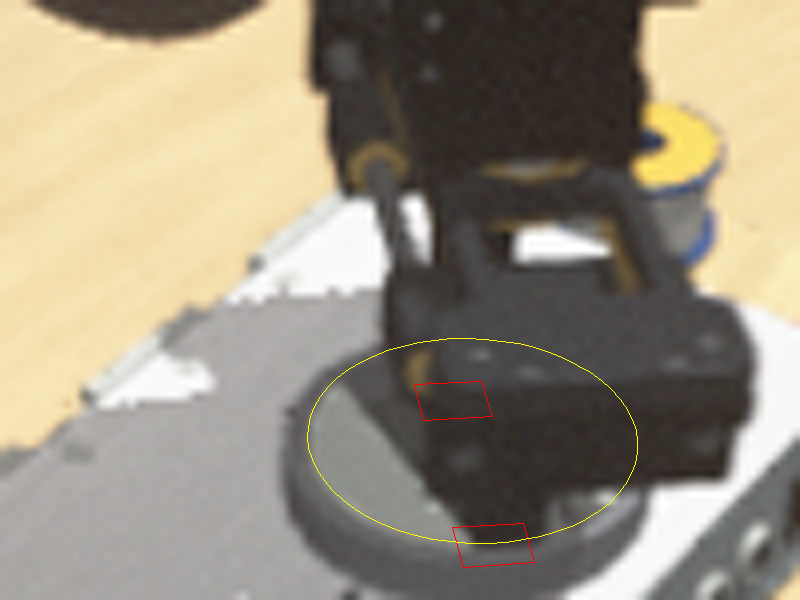

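The slot has turned with the fingers: its edge runs from (345, 390) to (470, 545). I'll continue.

Request:
apply_moves:
  xyz:
    - [0, 0, 0]
    - [0, 0, 0]
    - [0, 0, 0]
    - [0, 0, 0]
    - [0, 0, 0]
  twist: [8, 8, 8, 8, 8]
  claw: [0.5, 0.5, 0.5, 0.5, 0.5]

```text
time_s: 9.7
tcp_pos: [0.4795, -0.0415, 0.06]
ee_rot: [[0.075, -0.194, 0.978], [0.008, 0.981, 0.194], [-0.997, -0.007, 0.075]]
wrist_force: [0.3, 1.0, 1.2]
gripper_width: 0.501
```

```bash
python3 ov.py s13; python3 -c "
from station import r;print(r.sense()['moment'])"
```

```text
9.7 [ 0.4795 -0.0415  0.06  ] [[0.075, -0.194, 0.978], [0.008, 0.981, 0.194], [-0.997, -0.007, 0.075]] [0.3 1.  1.2] [ 14.9  15.5 -33.8   1.1 -36.4 -94.6] 0.5011217178064354
[0.24695813 0.0181276  0.1019433 ]
```

View pics/s13o.png

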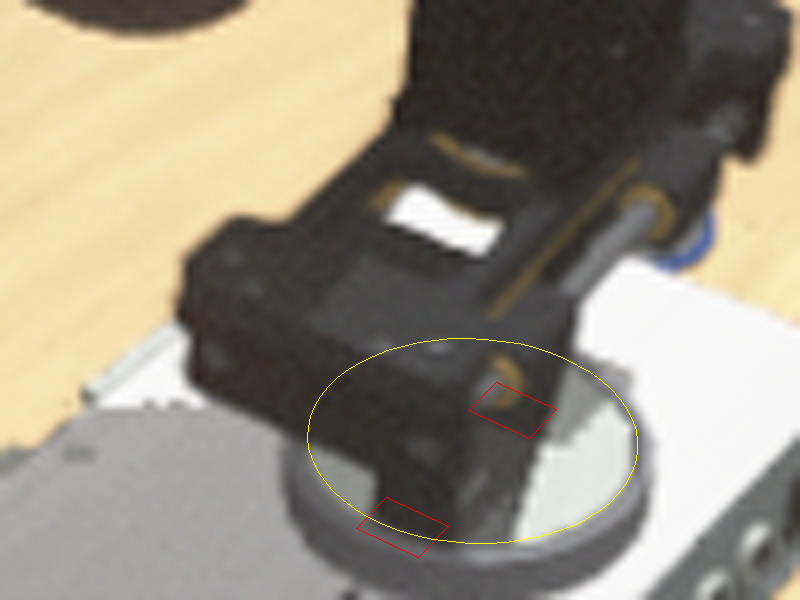

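Request:
apply_moves:
  xyz:
    - [0.001, -0.003, -0.002]
    - [0, 0, 0]
    - [0, 0, 0]
  twist: [5, 6, 6]
  claw: [0.5, 0.5, 0.5]

```text
time_s: 10.05
tcp_pos: [0.4816, -0.0432, 0.0602]
ee_rot: [[0.082, 0.098, 0.992], [0.01, 0.995, -0.099], [-0.997, 0.018, 0.081]]
wrist_force: [0.2, -0.7, 0.9]
gripper_width: 0.499
```

```bash
python3 ov.py s14; python3 -c "
from station import r;print(r.sense()['moment'])"
```

```text
10.05 [ 0.4816 -0.0432  0.0602] [[0.082, 0.098, 0.992], [0.01, 0.995, -0.099], [-0.997, 0.018, 0.081]] [ 0.2 -0.7  0.9] [  14.6   15.5  -33.8    1.1  -36.  -111.2] 0.4994670457670072
[-0.01930752  0.13151483  0.06926044]
```

View pics/s14.png

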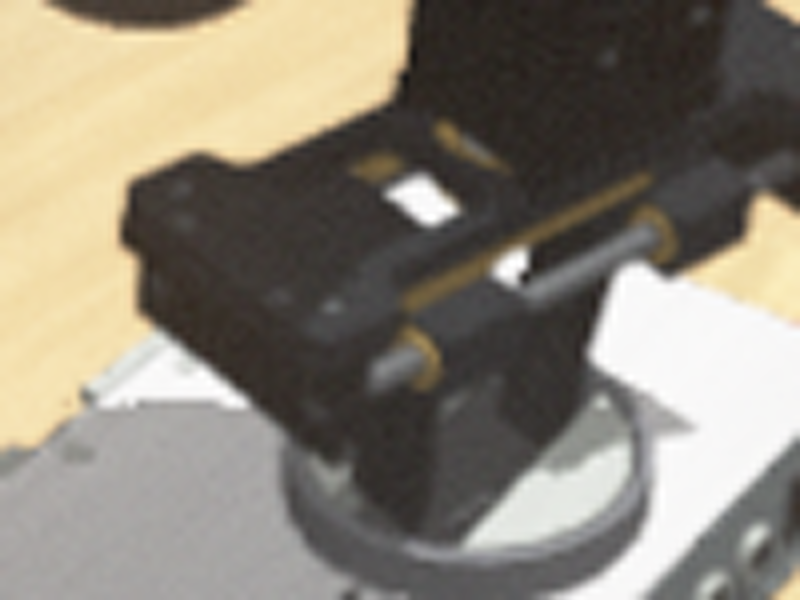

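Request:
apply_moves:
  xyz:
    - [0, -0.001, -0.003]
    - [0, 0, -0.001]
  twist: [5, 5]
  claw: [0.5, 0.5]

```text
time_s: 10.3
tcp_pos: [0.4823, -0.0435, 0.0609]
ee_rot: [[0.092, 0.253, 0.963], [0.009, 0.967, -0.255], [-0.996, 0.032, 0.086]]
wrist_force: [3.2, -5.0, -7.4]
gripper_width: 0.503
```

```bash
python3 ov.py s15; python3 -c "
from station import r;print(r.sense()['moment'])"
```

```text
10.3 [ 0.4823 -0.0435  0.0609] [[0.092, 0.253, 0.963], [0.009, 0.967, -0.255], [-0.996, 0.032, 0.086]] [ 3.2 -5.  -7.4] [  14.7   15.2  -34.2    1.5  -35.3 -120.6] 0.5029025369132432
[-1.11116229 -0.91039223  2.78407111]
```

View pics/s15.png

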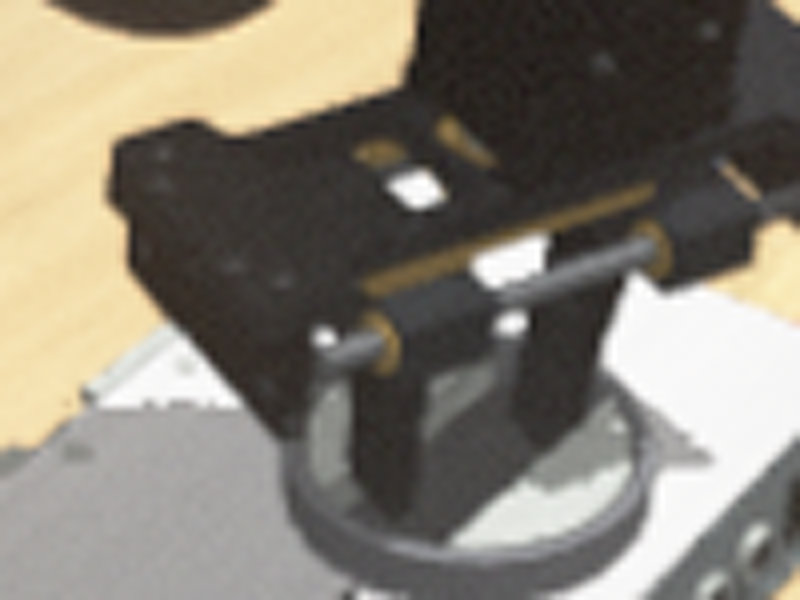

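Moment about z has jumped to 2.8 N m, so the stop is reached. I'll back off the twist, then lift straight out.

Request:
apply_moves:
  xyz:
    - [0, 0, 0]
    - [0, 0, 0]
  twist: [-7, -6]
  claw: [0.5, 0.5]

```text
time_s: 10.55
tcp_pos: [0.4822, -0.0438, 0.0605]
ee_rot: [[0.09, 0.007, 0.996], [0.007, 1.0, -0.008], [-0.996, 0.007, 0.09]]
wrist_force: [-0.3, -0.4, -0.2]
gripper_width: 0.501
```

```bash
python3 ov.py s16; python3 -c "
from station import r;print(r.sense()['moment'])"
```

```text
10.55 [ 0.4822 -0.0438  0.0605] [[0.09, 0.007, 0.996], [0.007, 1.0, -0.008], [-0.996, 0.007, 0.09]] [-0.3 -0.4 -0.2] [  14.7   15.3  -34.3    1.6  -35.3 -106.5] 0.500590920504903
[-0.0556308   0.2303067   0.01067151]
```

View pics/s16.png

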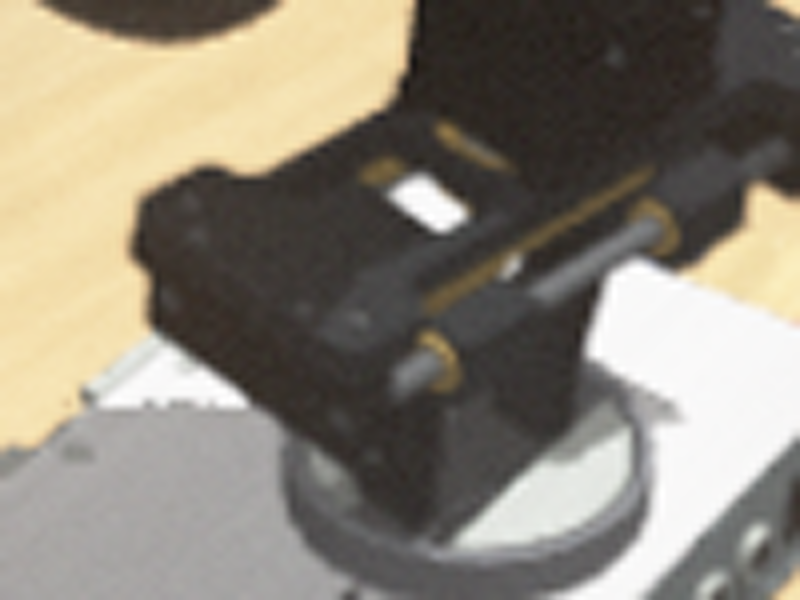

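Request:
apply_moves:
  xyz:
    - [-0.012, 0, 0.001]
    - [-0.02, 0, 0.002]
    - [-0.03, 0, 0.003]
    - [-0.04, 0, 0.003]
    - [-0.04, 0, 0.003]
    - [0, -0.04, -0.02]
    - [0, -0.045, -0.02]
    - [0, -0.045, -0.02]
    - [0, -0.045, -0.02]
    - [0, -0.045, -0.02]
    - [0, 0, 0]
  twist: [0, 0, 0, 0, 0, 0, 0, 0, 0, 0, 0]
  claw: [0.5, 0.5, 0.5, 0.5, 0.5, 0.5, 0.5, 0.5, 0.5, 0.5, 0.5]

```text
time_s: 11.7
tcp_pos: [0.3819, -0.2734, 0.2008]
ee_rot: [[0.093, -0.026, 0.995], [0.003, 1.0, 0.026], [-0.996, 0.0, 0.093]]
wrist_force: [-1.1, -0.1, -0.3]
gripper_width: 0.497
```

```bash
python3 - <<'E'
from h import *
from station import imaging,r
x,y,a,th,xf=np.load("fit.npy")
for n,o,w in(("scene",(175,150),(160,120)),("top",(160,140),(200,150))):
  c=imaging.capture(n);k=800//w[0]
  im=cv2.resize(c["pixels"][o[1]:o[1]+w[1],o[0]:o[0]+w[0],::-1],None,fx=k,fy=k,interpolation=cv2.INTER_CUBIC)
  def dr(P,col):
    u=((proj(c,world(P,x,y,a))-o+.5)*k).astype(int);cv2.polylines(im,[u.reshape(-1,1,2)],False,col,1)
  for ca,col in((1.571,(0,255,0)),(1.4,(0,0,255))):
   for yy in(-.019,.019):
    C,s=np.cos(-ca),np.sin(-ca);dr([(-.025+C*xx-s*yy,s*xx+C*yy,.089) for xx in(-.0397,.0397)],col)
  dr([(-.08,.12,.072),(-.08,-.12,.072)],(255,0,0))
  cv2.imwrite(f"pics/{n}17.png",im)
E
```

```text
(no output)
```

View pics/scene17.png

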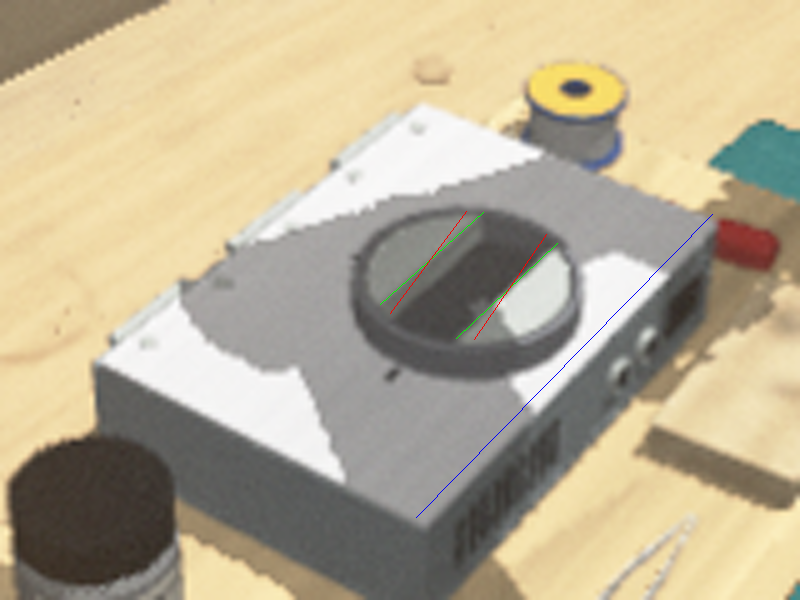

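View pics/top17.png

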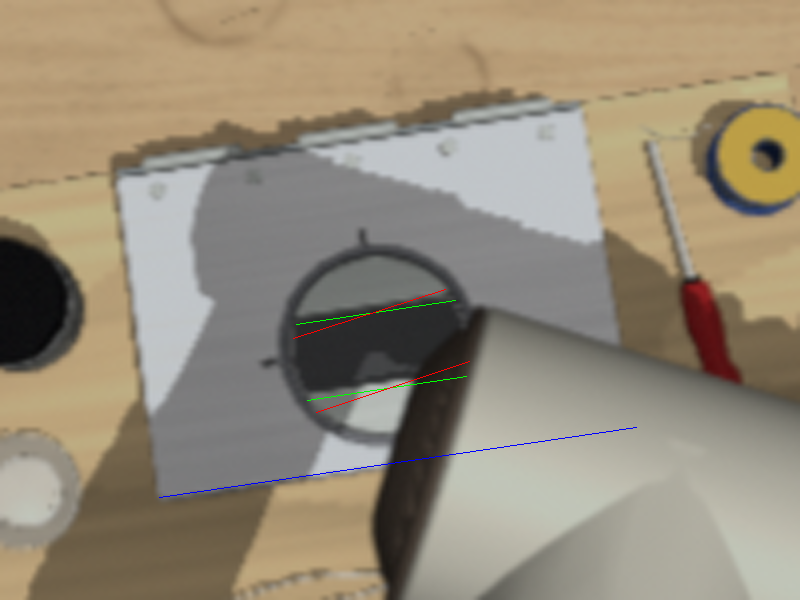

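The slot edges look parallel to the locked (green) lines in both views, and the front edge is flush. I'll clear the arm for a sharper check of the angle.

Request:
apply_moves:
  xyz:
    - [0, -0.045, -0.01]
    - [0, -0.045, -0.01]
    - [0, -0.045, -0.01]
    - [0, -0.045, -0.01]
    - [0, 0, 0]
  twist: [0, 0, 0, 0, 0]
  claw: [0.5, 0.5, 0.5, 0.5, 0.5]

```text
time_s: 12.3
tcp_pos: [0.3565, -0.4514, 0.1974]
ee_rot: [[0.096, -0.055, 0.994], [0.005, 0.998, 0.055], [-0.995, -0.001, 0.097]]
wrist_force: [0.6, 1.2, 0.3]
gripper_width: 0.504
```

```bash
python3 - <<'E'
from h import *
from station import imaging,r
x,y,a,th,xf=np.load("fit.npy")
c=imaging.capture("top");o=(210,180);k=10
im=cv2.resize(c["pixels"][180:240,210:290,::-1],None,fx=k,fy=k,interpolation=cv2.INTER_CUBIC)
for ca,col in((1.571,(0,255,0)),(1.47,(0,0,255))):
   for yy in(-.019,.019):
    C,s=np.cos(-ca),np.sin(-ca)
    u=((proj(c,world([(-.0265+C*xx-s*yy,s*xx+C*yy,.089) for xx in(-.0397,.0397)],x,y,a))-o+.5)*k).astype(int);cv2.polylines(im,[u.reshape(-1,1,2)],False,col,1)
cv2.imwrite("pics/top18.png",im)
cv2.imwrite("pics/top18f.png",cv2.resize(c["pixels"][:,:,::-1],(800,600)))
E
```

```text
(no output)
```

View pics/top18.png

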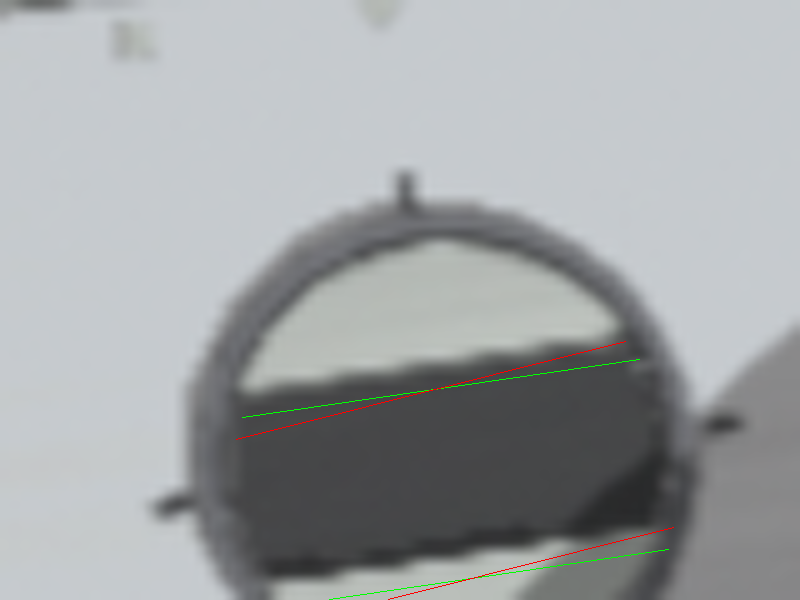

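View pics/top18f.png

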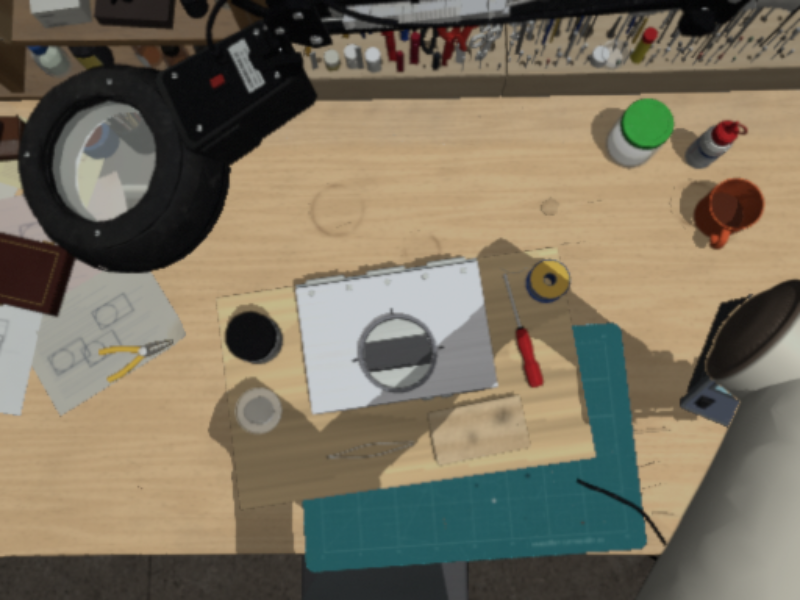

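The slot edge runs (240, 395)–(620, 340), a slope of 0.145 against 0.143 for the locked line. The loose items are where they were, and the arm is clear of everything.

```bash
python3 -c "
from station import job;print(job.finish_job())"
```

```text
the job is handed in; nothing more can be done
None
```

The panel is shut and its fastener is turned clockwise to the stop. I handed the job in at about 12.4 s, with the arm clear of everything.

- **Shutting:** I pushed the panel down with closed fingertips at its right front until the force jumped to 27 N. The pictures then showed it lying flat.
- **Locking:** I set the half-open fingertips in the slot and twisted clockwise until the moment rose to 2.8 N m at the stop. I then backed off and lifted out.
- **Last checks:** in the top view, the slot edge has a slope of 0.145, against 0.143 expected for locked. The front edge of the panel is flush. The screwdriver, jar, dish, reel, block and tweezers look unmoved.
- **Disagreements:**
  - The fingertips were about 21 mm behind the reported TCP, not 14 mm ahead of it. Camera and contact both showed this, so I worked from the measured value.
  - The tool drifted to a tilt of about 5° during the moves.
  - During the last turn, the tool briefly felt about 7 N downward. The panel did not rise in any picture.

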